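# Hang the bracket level and wind it to the stop

### The arm

A 6-joint arm with a two-finger parallel gripper is mounted at the origin on the work surface. World frame = base frame: x ahead of the robot, y to its left, z up, the work surface at z = 0. Lengths are in m, angles in rad, forces in N, time in s.
With the tool pointing down it reaches from about 0.425 to 1.125 m from the base axis. Payload 14.9 kg.
Tool frame: the origin (TCP) lies at the very end of the fingers, on their centre line; the grasp point (between the pads) lies 19 mm behind it (pinch_z is the z of the grasp point in the tool frame, in m); z points along the fingers, y is the line along which they close (so a half turn about z gives the same grasp; the last joint's range is limited). The gripper opens to 91 mm and grips with 3 to 60 N. Pads are 32 mm wide; open, the fingers measure 118 mm over their backs; the gripper's body (76 mm by 178 mm) begins 60 mm behind the grasp point.
Start: joints at [-1.336, 0.379, 1.734, -0, 1.028, -0.033], TCP at [0.185, -0.675, 0.214] pointing down, gripper open.
Joint ranges: [-2.77, 2.77], [-0.74, 2.19], [0, 2.66], [-1.06, 4.2], [0.31, 2.87], [-3.08, 3.08]. Speed limits (rad/s): [1.89, 1.89, 2.39, 3.14, 3.14, 3.14].

### API

Orientations are given as a unit quaternion [w, x, y, z].
In Python, from bench import read_state, capture, close_job, pinch_z gives the robot as it stands.
- The arm moves only by the tool apply_moves, never from a script. Its argument "commands" is a list of rows, each an object with "dp": the shift along the tool's x, y, z normalised to -1 to 1, where 1 is 250 mm, a list of three; "rotation": the turn, a rotation vector about the tool's x, y, z normalised to -1 to 1, where 1 is 0.5 rad, a list of three; "claw": the closure, from 0 (fully open) to 1 (shut). In form: [{"dp": [tx, ty, tz], "rotation": [wx, wy, wz], "claw": claw}, ...]. A call has 1 to 8 rows; each row is the pose to reach, as a shift and turn from the pose commanded when the call began, along the tool's axes at that moment; what a row does not reach only later rows make up. A row lasts 1/8 s, in which the tool goes at most 62.5 mm and 10.7 degrees, less where a joint would pass 70% of its speed; a pose out of reach is approached as far as the arm can. A call with a number of a shift or a turn outside -1 to 1 is refused whole. A call with a gripper value outside its range is refused whole. The fingers move at their own pace and stop on an object; "force" is the grip in N (left out, the last holds). Time passes only in rows, so rows that repeat a pose let the fingers close. It gives the time, the measured TCP pose, the force, the opening and the grip force at its end, in the units of the state.
- read_state(): the state, without advancing time (a new reading comes with each control period).
- capture(name): name is "scene" or "top" or "wrist"; returns a dict with "color" (400x640x3 uint8, red, green, blue), "z_map" (400x640 float32, m along the optical axis (not along the pixel's ray), 0 where there is no reading), "fx", "fy", "cx", "cy" (pixels), "dist_coeffs" ([k1, k2, p1, p2, k3] as OpenCV has them; the pictures are not rectified), "view" (4x4, takes a point from world to camera coordinates). Camera axes: x right, y up, looking along -z (the intrinsics and any distortion apply to the point x, -y, -z); pixel columns grow to the right and rows downward; lengths in m; the calibration is good to about 2 mm. A picture is of the moment at which its call begins.
- close_job(): hands the job in; it is judged then, once.
The state is a dict: "time": time; "joints": joint angles; "qvel": joint speeds; "joint_efforts": joint torques, N m; "eef_pos": TCP position; "orientation": TCP orientation; "ft_force": force on the tool from outside, world axes, zero at the start; "torque": the same for the moment, N m; "width": finger opening in m; "grasp_force": force on a finger pad.
Only numpy, scipy, OpenCV 4.12 (cv2) and the standard library are available. Lean on these libraries where they do the work, as an engineer would, in place of code of your own. Each camera call takes 0.05 s, during which the arm holds its last target. There are 200 camera calls.

### The job

Take the steel L-bracket from its sloping rest and hang it on the peg of the hanger carriage by the hole that lets it hang with its long arm level. Then, with the bracket hanging free, wind the handwheel by its crank until the carriage touches the stop, and let go. Do not push the gear or the spray can that stand beside the work out of place.

Things in the scene. Friction and masses are not known exactly. Their poses are not given: they have to be found in the camera images.
- bracket: Bare-steel L-plate, 6 mm thick throughout, about 0.36 kg. Origin: centre of its long arm. Own x: normal to the plate; y: along the arm; z: up when it hangs level. Arm y -75 to 75, z -15 to 15 mm; leg, 34 mm wide, at its -y end: y -75 to -41, z -15 to -115 mm. Four 14 mm round through holes in the arm. Starts leaning on the rest, arm on top, own z tilted 30 degrees from vertical to the rest's -x.
- hole_1 (a point): Centre of the first hole (bracket y -57.5 mm, z 0, above the leg), mid-thickness; axes as the bracket's.
- hole_2 (a point): Centre of the second hole (bracket y -26 mm, z 0).
- hole_3 (a point): Centre of the third hole (bracket y 5.5 mm, z 0).
- hole_4 (a point): Centre of the fourth hole (bracket y 37 mm, z 0).
- rest: Fixed wooden rest, base 100 x 190 mm, origin on the bench under the arm. Its board leans 30 degrees, top to its -x; the bracket lies on the +x face, leg at -y, arm's top edge 136 mm up. The board ends 7 mm below the arm, which is free front and back, but for a ledge under its far end (at about bracket y 45 to 80 mm, reaching 7 mm before the plate); another ledge is under the leg. Lift out along the slope.
- peg_root (a point): Where the peg leaves the post's front face, on the peg's axis, 225 mm up; axes as the rig's (x out along the peg, z up, carriage travels along y). The peg is a fixed steel bar, 8 mm in diameter, 85 mm long, pointing to the rig's +x (away from the robot) and rising 8 degrees to its tip. The post is 30 mm wide (y), 20 mm deep; its top is 20 mm above the root.
- peg_tip (a point): Centre of the peg's round end, on its axis (the metal reaches 4 mm further).
- carriage (a joint): Travel of the carriage along the rig's +y, m: 0.090 is touching the stop block. It starts 40 to 75 mm short of it, stays where it is left, and moves 15 mm per radian of the wheel, without play.
- wheel_axis (a point): Point on the handwheel's vertical axis at the height of the crank's top, 126 mm up. The wheel (122 mm over its rim, rim 78 mm up) stands at the rig's -y end on the robot's side. Turned clockwise seen from above it drives the carriage to the stop.
- crank_top (a point): Centre of the top face of the crank: an upright black cylinder, 18 mm in diameter, 42 mm tall, on the rim 55 mm from the wheel's axis. It spins freely on its pin, so a hand can keep its attitude while going round. Winding takes about 1 to 2 N at the crank; more at the stop.
- wheel (a joint): Angle of the handwheel in rad, growing clockwise seen from above; it equals carriage / 0.015, so the stop is at 6.0.
- rig: Fixed hanger rig, origin on the bench. Base 110 mm (x) by 470 mm (y -275 to 195); rail along y, stop block at the +y end, grey gear housing and handwheel at the -y end (axis at x -30, y -200 mm). The peg is at x 10 to 94 mm, y = 20 mm + carriage travel.
- gear: Bystander: dark steel gear lying flat, 110 mm diameter, 32 mm high; origin at the centre of its underside.
- spray_can: Bystander: upright can, 66 mm diameter, 200 mm tall; origin at the centre of its underside.

How it is judged:
By the outcome, as a careful person would: the job done as asked, in the order asked, and still so for the second after the job is handed in, with the robot touching nothing.
It also fails if it takes over 72 s, if anything falls off the work surface, if the arm or the gripper's body presses on something with over 40 N, if the wrist force passes 120 N, or if a joint passes its speed limit or range.

## Working session

There is one attempt and no reset: what is moved stays moved. The work goes in short steps, Python scripts to look and compute and a tool call to move; the robot and the scene stay as the last step left them, time stands still between calls to the robot, and variables do not carry over. Pictures are saved under pics/ and viewed, at most 12 in all, crops included, and the job is handed in when it is done.

Besides the shell and the picture viewer there is one more tool, called after ">>>" as name(argument=value, ...) on one line, values as JSON. apply_moves: Moves the arm, as the interface text tells. Its arguments: {"type":"object","properties":{"commands":{"type":"array","items":{"type":"object","properties":{"dp":{"type":"array","items":{"type":"number"}},"rotation":{"type":"array","items":{"type":"number"}},"claw":{"type":"number"}}}},"force":{"type":"number"}},"required":["commands"]}

```bash
ls; mkdir -p pics; cat > h.py <<'E'
import numpy as np, cv2
from bench import read_state, capture, close_job, pinch_z
from scipy.spatial.transform import Rotation as R
def cloud(c):
    z=c["z_map"]; h,w=z.shape
    K=np.array([[c["fx"],0,c["cx"]],[0,c["fy"],c["cy"]],[0,0,1]])
    u,v=np.meshgrid(np.arange(w),np.arange(h))
    p=cv2.undistortPoints(np.stack([u,v],-1).reshape(-1,1,2).astype(np.float32),K,np.array(c["dist_coeffs"],float)).reshape(h,w,2)
    P=np.stack([p[...,0]*z,-p[...,1]*z,-z,np.ones_like(z)],-1)
    W=P@np.linalg.inv(np.array(c["view"])).T
    W=W[...,:3].copy(); W[z<=0]=np.nan
    return W
def pix(c,X):
    K=np.array([[c["fx"],0,c["cx"]],[0,c["fy"],c["cy"]],[0,0,1]])
    p=(np.array(c["view"])@np.append(X,1))[:3]*[1,-1,-1]
    return cv2.projectPoints(p.reshape(1,3),np.zeros(3),np.zeros(3),K,np.array(c["dist_coeffs"],float))[0].ravel()
def Rt(s): q=s["orientation"]; return R.from_quat([q[1],q[2],q[3],q[0]])
def go(pos,Rm,s=None):
    """dp & rotation in tool units from current measured pose"""
    s=s or read_state(); r=Rt(s)
    print("dp",np.round(r.inv().apply(np.array(pos)-s["eef_pos"])/.25,3),"rot",np.round((r.inv()*Rm).as_rotvec()/.5,3))
def save(c,n): cv2.imwrite("pics/"+n+".png",c["color"][...,::-1])
E
python3 - <<'E'
from h import *
s=read_state(); print(s, pinch_z)
for n in ("scene","top"):
    c=capture(n); save(c,n); np.savez("pics/"+n,W=cloud(c),col=c["color"]); print(c["view"],c["fx"])
E
```

```text
pics
{'time': 0.0, 'joints': array([-1.33633703e+00,  3.79414843e-01,  1.73477648e+00,  1.49564013e-06,
        1.02847995e+00, -3.32797359e-02]), 'qvel': array([ 0.00096159, -0.00169252, -0.00124685, -0.00170841,  0.00032392,
       -0.00108027]), 'joint_efforts': array([-4.43572368e-03, -7.63729548e+01, -4.34379959e+01,  6.48930715e-02,
        4.23535192e-02, -9.80928780e-05]), 'eef_pos': array([ 0.18510392, -0.67467759,  0.21328599]), 'orientation': array([-5.36645816e-04,  9.91052758e-01,  1.33469625e-01, -5.35203257e-05]), 'ft_force': array([-0.20708482,  1.01400813, -0.65015782]), 'torque': array([-0.03622701,  0.03393422,  0.05750363]), 'grasp_force': 0.0, 'width': 0.091447916687579} -0.0188
[[ 0.59443593  0.80389497 -0.01997    -0.26199664]
 [-0.57356855  0.44126659  0.69014703  0.3085471 ]
 [ 0.56361782 -0.39879403  0.72339359 -1.82181456]
 [ 0.          0.          0.          1.        ]] 486.1997968763944
[[-0.01117161 -0.99973842 -0.01995732 -0.10698745]
 [ 0.99505044 -0.01308565  0.09850579 -0.64407235]
 [-0.09874118 -0.01875807  0.99493634 -0.94077588]
 [ 0.          0.          0.          1.        ]] 414.46089502604724
```

View pics/scene.png

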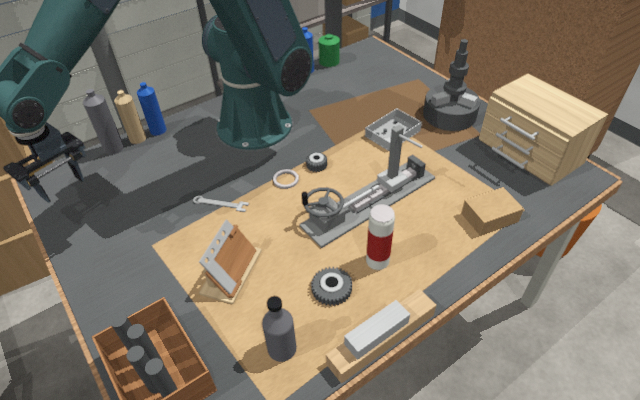

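View pics/top.png

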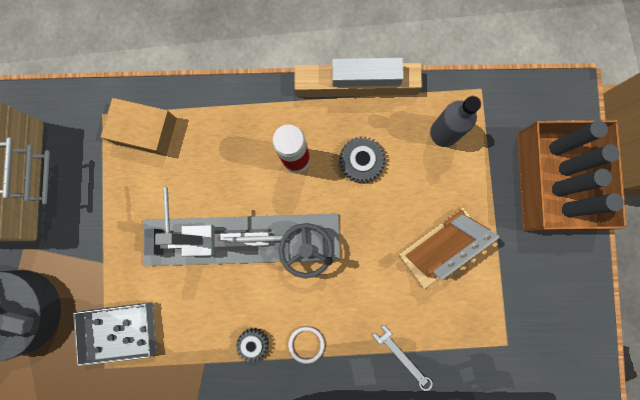

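Scene: the bracket lies on the rest at about (225,258), with the rig at (365,195) and the crank at (306,200). The can is at (380,237) and the gear at (331,286). In the top view the arm edge runs from (497,240) to (435,280), the wheel hub is at (306,250), the peg runs from (168,232) to (166,188), and the can is at (290,140).

The centre of mass is at y≈-26, so hole_2 is the one to use.

```bash
python3 - <<'E'
from h import *
t=np.load("pics/top.npz"); W=t["W"]; C=t["col"].astype(int)
def q(u,v): print((u,v),np.round(W[v,u],3),C[v,u])
for p in [(497,240),(470,225),(435,278),(480,240),(455,262),(306,250),(272,238),(320,268),(166,190),(167,210),(168,235),(340,215),(340,262),(145,262),(145,222),(290,135),(362,158)]: q(*p)
# grey bracket points
sub=(W[...,0]>.5)&(W[...,0]<.8)&(W[...,1]<-.4)&(W[...,2]>.02)&(np.ptp(C,axis=-1)<25)
vs,us=np.where(sub); print(us.min(),us.max(),vs.min(),vs.max(),sub.sum())
P=W[sub]; 
# ransac plane
rng=np.random.default_rng(0);best=0
for _ in range(500):
    a=P[rng.choice(len(P),3,False)]; n=np.cross(a[1]-a[0],a[2]-a[0]); n/=np.linalg.norm(n)+1e-12
    i=abs((P-a[0])@n)<.003
    if i.sum()>best: best=i.sum();I=i
Q=P[I];c=Q.mean(0);n=np.linalg.svd(Q-c)[2][2]; n*=np.sign(n[2]);print(best,c,n,np.degrees(np.arctan2(n[1],n[0])))
# crank: points z .115-.135 near wheel ; rig heights
m=(W[...,2]>.11)&(W[...,2]<.14)&(abs(W[...,0]-.62)<.15)&(abs(W[...,1]+.1)<.15)
print("crank",m.sum(),np.median(W[m],0) if m.any() else 0)
m=(W[...,2]>.2)&(W[...,2]<.26)&(abs(W[...,1]-.25)<.15)&(W[...,0]<.85)&(W[...,0]>.5)
vs,us=np.where(m);print("peg/post",m.sum(),us.min(),us.max(),vs.min(),vs.max(),W[m].min(0),W[m].max(0))
E
python3 -c "
import cv2
i=cv2.imread('pics/top.png')[170:295,120:520]
cv2.imwrite('pics/crop.png',cv2.resize(i,(800,250),interpolation=3))"
```

```text
(497, 240) [ 0.56  -0.528  0.003] [82 71 58]
(470, 225) [ 0.593 -0.444  0.067] [152 158 156]
(435, 278) [ 0.477 -0.361  0.068] [162 137  96]
(480, 240) [ 0.559 -0.446  0.12 ] [148 152 152]
(455, 262) [ 0.514 -0.388  0.131] [147 151 150]
(306, 250) [ 0.542 -0.077  0.083] [ 98 102 104]
(272, 238) [0.57  0.001 0.056] [223 227 228]
(320, 268) [ 0.502 -0.108  0.082] [79 84 85]
(166, 190) [0.657 0.174 0.24 ] [153 159 158]
(167, 210) [0.62  0.173 0.234] [153 156 159]
(168, 235) [0.573 0.166 0.244] [157 163 162]
(340, 215) [ 0.624 -0.155  0.004] [177 136  84]
(340, 262) [ 0.512 -0.153  0.001] [141 109  68]
(145, 262) [0.517 0.313 0.01 ] [150 154 154]
(145, 222) [0.613 0.316 0.009] [153 159 157]
(290, 135) [ 0.768 -0.055  0.202] [232 228 230]
(362, 158) [ 0.756 -0.208  0.034] [38 38 41]
442 622 121 264 4849
1052 [ 0.59304418 -0.4818419   0.10282668] [0.71550679 0.47593254 0.51140811] 33.63059753623184
crank 147 [ 0.72787026 -0.07755897  0.12591778]
peg/post 502 155 180 186 244 [0.55619289 0.15807589 0.20027166] [0.66454544 0.19006853 0.24763897]
```

View pics/crop.png

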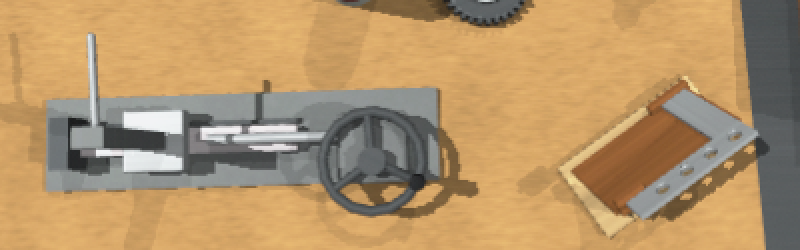

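The enlarged crop shows the holes at full-image px (487.5,237), (475,246.5), (463,255) and (450.5,264), with hole 1 at the leg end. The crank is at about (328.5,261).

```bash
cat >> h.py <<'E'
def ray(c,u,v):
    K=np.array([[c["fx"],0,c["cx"]],[0,c["fy"],c["cy"]],[0,0,1]])
    p=cv2.undistortPoints(np.array([[[u,v]]],np.float32),K,np.array(c["dist_coeffs"],float)).ravel()
    M=np.linalg.inv(np.array(c["view"])); return M[:3,3], M[:3,:3]@np.array([p[0],-p[1],-1])
def hitz(c,u,v,z): o,d=ray(c,u,v); return o+d*(z-o[2])/d[2]
def hitp(c,u,v,p0,n): o,d=ray(c,u,v); return o+d*(n@(p0-o))/(n@d)
def brR(yaw,tilt): return R.from_euler("z",yaw)*R.from_euler("y",-tilt)   # bracket axes
TOOL=R.from_matrix(np.array([[0,1,0],[1,0,0],[0,0,-1.]]))  # tool x=by, y=bx, z=-bz
E
python3 - <<'E'
from h import *
c=capture("top"); W=cloud(c); C=c["color"].astype(int)
a=W[225,470];pts=[W[v,u] for u,v in [(470,225),(465,220),(480,240),(455,262),(443,270),(481,236),(469,252)]]
sub=(W[...,0]>.46)&(W[...,0]<.64)&(W[...,1]<-.33)&(W[...,1]>-.49)&(W[...,2]>.04)&(np.ptp(C,axis=-1)<14)&(C.min(-1)>100)
P=W[sub];print(len(P))
for _ in range(5):
    ct=P.mean(0);n=np.linalg.svd(P-ct)[2][2];n*=np.sign(n[2]);r=(P-ct)@n;P=P[abs(r)<max(.002,2*r.std())]
print(len(P),ct,n,r.std(),"tilt",np.degrees(np.arcsin(n[2])),"yaw",np.degrees(np.arctan2(n[1],n[0])))
H=np.array([hitp(c,u,v,ct,n) for u,v in [(487.5,237),(475,246.5),(463,255),(450.5,264)]]);print(H.round(4))
d=H[3]-H[0];print(np.linalg.norm(d),np.degrees(np.arctan2(-d[0],d[1])))
# fit with yaw
yaw=np.arctan2(-d[0],d[1]); 
for yw in (yaw,np.arctan2(n[1],n[0])):
    B=brR(yw,np.radians(30)); X=(P-ct)@B.as_matrix()
    print(np.degrees(yw),"ext y",np.percentile(X[:,1],[0.5,99.5]),"z",np.percentile(X[:,2],[0.5,99.5]),"top z",np.percentile(P[:,2],99.5))
    cen=H.mean(0)-B.as_matrix()@[.003,-.01025,0]; print("centre from holes",cen)
    m=(X[:,1]>X[:,1].min()+.05);print("arm z mid",X[m,2].min(),X[m,2].max())
    print("ct center", ct+B.as_matrix()@[-.003,np.percentile(X[:,1],[0.5,99.5]).mean(),np.percentile(X[:,2],99.5)-.015])
# rig
print("crank",hitz(c,328.5,261,.126))
m=(W[...,2]>.21)&(W[...,2]<.26)&(abs(W[...,1]-.17)<.05)&(W[...,0]>.59)&(W[...,0]<.75)
p=W[m];print("peg fit",len(p),np.polyfit(p[:,0],p[:,1],1),np.polyfit(p[:,0],p[:,2],1),p.max(0),p.min(0))
m=(W[...,2]>.005)&(W[...,2]<.016)&(W[...,0]>.48)&(W[...,0]<.66)&(W[...,1]>-.18)&(W[...,1]<.36)
print("base",cv2.minAreaRect((W[m][:,:2]).astype(np.float32)))
m=(W[...,2]>.07)&(W[...,2]<.095)&(W[...,0]>.45)&(W[...,0]<.63)&(W[...,1]>-.17)&(W[...,1]<-.0)
print("wheel",cv2.minEnclosingCircle((W[m][:,:2]).astype(np.float32)))
m=(W[...,2]>.19)&(abs(W[...,0]-.77)<.05)&(abs(W[...,1]+.055)<.06)
print("can",cv2.minEnclosingCircle((W[m][:,:2]).astype(np.float32)))
E
```

```text
1134
956 [ 0.54976303 -0.42239334  0.10782581] [0.70805195 0.49522633 0.50340175] 0.0009275173772328268 tilt 30.225314305843785 yaw 34.96974552766372
[[ 0.5645 -0.4601  0.1242]
 [ 0.5451 -0.4329  0.1248]
 [ 0.5278 -0.4074  0.124 ]
 [ 0.5095 -0.3808  0.1236]]
0.0966005336096505 34.76334637953495
34.76334637953495 ext y [-0.05480341  0.09371624] z [-0.07687425  0.03531774] top z 0.13890247678307407
centre from holes [ 0.52872861 -0.41336871  0.12263739]
arm z mid 0.0034454382951130515 0.036021735422897806
ct center [ 0.5281892  -0.41368348  0.12392149]
34.96974552766372 ext y [-0.0548217   0.09374371] z [-0.07682714  0.03528597] top z 0.13890247678307407
centre from holes [ 0.52870366 -0.4133975   0.12263739]
arm z mid 0.003381871259485297 0.036005477872272096
ct center [ 0.52816835 -0.41374838  0.12389397]
crank [ 0.51861665 -0.12687308  0.126     ]
peg fit 178 [0.01875716 0.16277044] [0.14838904 0.14197873] [0.66410794 0.17994715 0.24208321] [0.59161576 0.17053968 0.22504245]
base ((0.5700620412826538, 0.08992673456668854), (0.1789006143808365, 0.5392893552780151), 0.06634796410799026)
wheel ((0.5411102175712585, -0.07577663660049438), 0.060601379722356796)
can ((0.759514331817627, -0.0499899759888649), 0.03169067203998566)
```

```bash
cat >> h.py <<'E'
BR=brR(np.radians(34.9),np.radians(30)); BC=np.array([.5285,-.4135,.123])
GR=BR*TOOL; gp=lambda y,z,x=0: BC+BR.apply([x,y,z])
def info(): s=read_state(); print(s["time"],s["eef_pos"].round(4),"j",s["joints"].round(2),"f",s["ft_force"].round(1),"t",s["torque"].round(2),"w",round(s["width"],4),s["grasp_force"])
E
python3 - <<'E'
from h import *
info()
s=read_state(); rv=(Rt(s).inv()*GR).as_rotvec(); print(rv,np.degrees(np.linalg.norm(rv)))
p=gp(.015,.104); print(p)
go(p,GR)
r=Rt(s); m=R.from_rotvec(rv*.5)
print("half", (rv*.5)/.5, "2nd from half dp", (r*m).inv().apply(p-s["eef_pos"])/.25)
E
```

```text
0.15 [ 0.1852 -0.6748  0.2135] j [-1.34  0.38  1.73 -0.    1.03 -0.03] f [0.4 0.8 0.5] t [-0.   -0.02 -0.05] w 0.091 0.0
[-0.35278412  0.49823355 -1.86247252] 112.29822551143103
[ 0.47726991 -0.43094931  0.21306664]
dp [ 1.385 -0.631  0.002] rot [-0.706  0.996 -3.725]
half [-0.35278412  0.49823355 -1.86247252] 2nd from half dp [1.30206482 0.69452372 0.37247165]
```

```bash
python3 - <<'E'
from h import *
s=read_state(); r=Rt(s);rv=(r.inv()*GR).as_rotvec()
p=gp(.015,.104)
for k in range(4):
    print(((r*R.from_rotvec(rv*k/4)).inv().apply((p-s["eef_pos"])/4)/.25).round(3))
E
```

```text
[ 0.346 -0.158  0.001]
[0.378 0.012 0.04 ]
[0.326 0.174 0.093]
[0.201 0.288 0.147]
```

>>> apply_moves(commands=[{"dp": [0.346,-0.158,0],"rotation": [-0.176,0.249,-0.931],"claw": 0},{"dp": [0.346,-0.158,0],"rotation": [-0.176,0.249,-0.931],"claw": 0},{"dp": [0.346,-0.158,0],"rotation": [-0.176,0.249,-0.931],"claw": 0}])

```text
time: 0.52
eef_pos: [0.2596, -0.6124, 0.2138]
orientation: [0.035, 0.929, 0.361, 0.068]
ft_force: [-0.2, -0.8, -0.4]
width: 0.091
grasp_force: 0.0
```

>>> apply_moves(commands=[{"dp": [0.378,0.012,0.04],"rotation": [-0.176,0.249,-0.931],"claw": 0},{"dp": [0.378,0.012,0.04],"rotation": [-0.176,0.249,-0.931],"claw": 0},{"dp": [0.378,0.012,0.04],"rotation": [-0.176,0.249,-0.931],"claw": 0}])

```text
time: 0.9
eef_pos: [0.3324, -0.5514, 0.2136]
orientation: [0.068, 0.813, 0.564, 0.131]
ft_force: [-0.1, 0.4, -0.1]
width: 0.0916
grasp_force: 0.0
```

>>> apply_moves(commands=[{"dp": [0.326,0.174,0.093],"rotation": [-0.176,0.249,-0.931],"claw": 0},{"dp": [0.326,0.174,0.093],"rotation": [-0.176,0.249,-0.931],"claw": 0},{"dp": [0.326,0.174,0.093],"rotation": [-0.176,0.249,-0.931],"claw": 0}])

```text
time: 1.27
eef_pos: [0.4055, -0.4904, 0.2135]
orientation: [0.097, 0.648, 0.733, 0.186]
ft_force: [0.4, -0.5, 1.2]
width: 0.0912
grasp_force: 0.0
```

>>> apply_moves(commands=[{"dp": [0.201,0.288,0.147],"rotation": [-0.176,0.249,-0.931],"claw": 0},{"dp": [0.201,0.288,0.147],"rotation": [-0.176,0.249,-0.931],"claw": 0},{"dp": [0.201,0.288,0.147],"rotation": [-0.176,0.249,-0.931],"claw": 0},{"dp": [0.201,0.288,0.147],"rotation": [-0.176,0.249,-0.931],"claw": 0}])

```text
time: 1.78
eef_pos: [0.4774, -0.4311, 0.2133]
orientation: [0.119, 0.447, 0.856, 0.229]
ft_force: [-0.4, 0.1, -0.0]
width: 0.0913
grasp_force: 0.0
```

```bash
python3 - <<'E'
from h import *
info(); go(gp(.015,.104),GR); go(gp(.015,-.016),GR)
c=capture("wrist"); save(c,"w1"); print(np.linalg.inv(c["view"])[:3,3])
for h in (-.0575,-.026,.0055,.037): print(pix(c,gp(h,0,.003)).round(1))
E
```

```text
1.775 [ 0.4774 -0.4311  0.2133] j [-0.98  0.31  1.9   0.62  1.03 -1.94] f [-0.4  0.1 -0. ] t [-0.18  0.08  0.03] w 0.0913 0.0
dp [ 0.001 -0.     0.001] rot [-0.002 -0.    -0.002]
dp [0.001 0.    0.481] rot [-0.002 -0.    -0.002]
[ 0.37049055 -0.42607048  0.36051379]
[319.1 274.3]
[319.1 243.3]
[319.1 210.7]
[319.1 176.4]
```

View pics/w1.png

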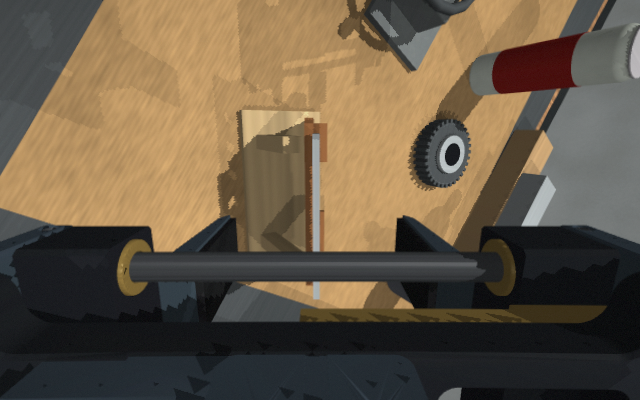

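The wrist view shows the plate edge-on at column ~316, between the fingers, with its far end at row ~135. Both match the prediction, so I'll descend and grip.

>>> apply_moves(commands=[{"dp": [0,0,0.12],"rotation": [0,0,0],"claw": 0},{"dp": [0,0,0.25],"rotation": [0,0,0],"claw": 0},{"dp": [0,0,0.37],"rotation": [0,0,0],"claw": 0},{"dp": [0,0,0.44],"rotation": [0,0,0],"claw": 0},{"dp": [0,0,0.48],"rotation": [0,0,0],"claw": 0},{"dp": [0,0,0.48],"rotation": [0,0,0],"claw": 0}], force=45)

```text
time: 2.58
eef_pos: [0.5265, -0.3968, 0.1097]
orientation: [0.12, 0.447, 0.856, 0.229]
ft_force: [-0.5, -0.3, 0.6]
width: 0.0915
grasp_force: 0.0
```

>>> apply_moves(commands=[{"dp": [0,0,0],"rotation": [0,0,0],"claw": 0.7},{"dp": [0,0,0],"rotation": [0,0,0],"claw": 0.85},{"dp": [0,0,0],"rotation": [0,0,0],"claw": 1},{"dp": [0,0,0],"rotation": [0,0,0],"claw": 1},{"dp": [0,0,0],"rotation": [0,0,0],"claw": 1},{"dp": [0,0,0],"rotation": [0,0,0],"claw": 1}], force=45)

```text
time: 3.32
eef_pos: [0.5265, -0.3968, 0.1097]
orientation: [0.12, 0.447, 0.856, 0.229]
ft_force: [-0.6, 0.8, 0.3]
width: 0.0342
grasp_force: 0.0
```

>>> apply_moves(commands=[{"dp": [0,0,0],"rotation": [0,0,0],"claw": 1},{"dp": [0,0,0],"rotation": [0,0,0],"claw": 1},{"dp": [0,0,0],"rotation": [0,0,0],"claw": 1},{"dp": [0,0,0],"rotation": [0,0,0],"claw": 1},{"dp": [0,0,0],"rotation": [0,0,0],"claw": 1}])

```text
time: 3.95
eef_pos: [0.5265, -0.3968, 0.1097]
orientation: [0.12, 0.447, 0.856, 0.229]
ft_force: [-0.3, 0.4, -0.8]
width: 0.0057
grasp_force: 45.0
```

>>> apply_moves(commands=[{"dp": [0,0,-0.05],"rotation": [0,0,0],"claw": 1},{"dp": [0,0,-0.15],"rotation": [0,0,0],"claw": 1},{"dp": [0,0,-0.3],"rotation": [0,0,0],"claw": 1},{"dp": [0,0,-0.5],"rotation": [0,0,0],"claw": 1},{"dp": [0,0,-0.7],"rotation": [0,0,0],"claw": 1},{"dp": [0,0,-0.9],"rotation": [0,0,0],"claw": 1},{"dp": [0,0,-0.9],"rotation": [0,0,0],"claw": 1}])

```text
time: 4.82
eef_pos: [0.4334, -0.4635, 0.3089]
orientation: [0.122, 0.447, 0.856, 0.227]
ft_force: [-0.1, -0.2, -4.4]
width: 0.0057
grasp_force: 45.0
```

```bash
cat >> h.py <<'E'
psi=np.radians(1.0); RG=R.from_euler("z",psi); HR=RG*TOOL
def pegax(x): return np.array([x,.0188*x+.1628,.225+.1405*(x-.578)])
# tcp in bracket coords (nominal grip)
GB=np.array([0,.015,-.016]); H2=np.array([0,-.026,0])
def hang(x,dz=0,GB=GB): return pegax(x)+[0,0,dz]+RG.apply(GB-H2)
E
python3 - <<'E'
from h import *
info(); s=read_state(); r=Rt(s); p=hang(.70)+[0,0,.14]; print(p,"final",hang(.70))
rv=(r.inv()*HR).as_rotvec(); print(rv/.5)
for k in range(2):
    print(((r*R.from_rotvec(rv*k/2)).inv().apply((p-s["eef_pos"])/2)/.25).round(3))
E
```

```text
4.825 [ 0.4334 -0.4635  0.3089] j [-1.07  0.2   1.85  0.56  1.2  -1.91] f [-0.1 -0.2 -4.4] t [-0.28  0.53  0.02] w 0.0057 45.00086827949417
[0.69928445 0.21695376 0.366141  ] final [0.69928445 0.21695376 0.226141  ]
[ 1.01594272 -0.2948834   1.15408039]
[0.814 1.111 0.5  ]
[1.135 0.912 0.167]
```

```bash
python3 - <<'E'
from h import *
s=read_state(); r=Rt(s); p=hang(.70)+[0,0,.14]
rv=(r.inv()*HR).as_rotvec(); print(rv/.5/4)
for k in range(4):
    print(((r*R.from_rotvec(rv*k/4)).inv().apply((p-s["eef_pos"])/4)/.25).round(3))
E
```

```text
[ 0.25398568 -0.07372085  0.2885201 ]
[0.407 0.555 0.25 ]
[0.492 0.517 0.165]
[0.567 0.456 0.084]
[0.629 0.375 0.008]
```

>>> apply_moves(commands=[{"dp": [0.1,0.14,0.06],"rotation": [0.08,-0.025,0.1],"claw": 1},{"dp": [0.2,0.28,0.125],"rotation": [0.16,-0.05,0.2],"claw": 1},{"dp": [0.407,0.555,0.25],"rotation": [0.254,-0.074,0.289],"claw": 1},{"dp": [0.407,0.555,0.25],"rotation": [0.254,-0.074,0.289],"claw": 1}])

```text
time: 5.32
eef_pos: [0.5005, -0.2876, 0.3192]
orientation: [0.089, 0.518, 0.833, 0.174]
ft_force: [-0.1, -0.2, -3.6]
width: 0.0057
grasp_force: 45.0
```

>>> apply_moves(commands=[{"dp": [0.16,0.17,0.055],"rotation": [0.08,-0.025,0.1],"claw": 1},{"dp": [0.32,0.34,0.11],"rotation": [0.16,-0.05,0.2],"claw": 1},{"dp": [0.492,0.517,0.165],"rotation": [0.254,-0.074,0.289],"claw": 1},{"dp": [0.492,0.517,0.165],"rotation": [0.254,-0.074,0.289],"claw": 1}])

```text
time: 5.82
eef_pos: [0.5672, -0.1163, 0.3346]
orientation: [0.059, 0.583, 0.802, 0.117]
ft_force: [-0.6, 0.5, -3.7]
width: 0.0059
grasp_force: 45.0
```

>>> apply_moves(commands=[{"dp": [0.18,0.15,0.03],"rotation": [0.08,-0.025,0.1],"claw": 1},{"dp": [0.36,0.3,0.06],"rotation": [0.16,-0.05,0.2],"claw": 1},{"dp": [0.567,0.456,0.084],"rotation": [0.254,-0.074,0.289],"claw": 1},{"dp": [0.567,0.456,0.084],"rotation": [0.254,-0.074,0.289],"claw": 1}])

```text
time: 6.32
eef_pos: [0.6334, 0.0523, 0.3491]
orientation: [0.028, 0.645, 0.762, 0.059]
ft_force: [0.7, -1.9, -4.7]
width: 0.006
grasp_force: 45.0
```

>>> apply_moves(commands=[{"dp": [0.2,0.12,0],"rotation": [0.08,-0.025,0.1],"claw": 1},{"dp": [0.4,0.24,0],"rotation": [0.16,-0.05,0.2],"claw": 1},{"dp": [0.55,0.33,0.008],"rotation": [0.254,-0.074,0.289],"claw": 1},{"dp": [0.629,0.375,0.008],"rotation": [0.254,-0.074,0.289],"claw": 1},{"dp": [0.629,0.375,0.008],"rotation": [0.254,-0.074,0.289],"claw": 1}])

```text
time: 6.95
eef_pos: [0.699, 0.2192, 0.3641]
orientation: [-0.003, 0.7, 0.714, 0.001]
ft_force: [0.0, 0.4, -4.9]
width: 0.0058
grasp_force: 45.0
```

```bash
python3 - <<'E'
from h import *
info(); go(hang(.70)+[0,0,.14],HR)
c=capture("scene"); save(c,"s2"); t=capture("top"); save(t,"t2")
i=cv2.imread("pics/s2.png"); 
for n,X in (("tip",pegax(.662)),("h2",read_state()["eef_pos"]+RG.apply(H2-GB))): print(n,pix(c,X),pix(t,X))
a=cv2.resize(i[60:210,310:510],(800,600),interpolation=2); cv2.imwrite("pics/s2c.png",a)
E
```

```text
6.95 [0.699  0.2192 0.3641] j [0.27 0.3  1.55 0.01 1.29 0.25] f [ 0.   0.4 -4.9] t [ 0.12 -0.12  0.01] w 0.0058 44.9999781342558
dp [-0.009  0.001 -0.008] rot [-0.006 -0.011  0.005]
tip [420.38317555 146.69729912] [165.79129809 187.31514093]
h2 [438.31152104 109.32887229] [128.45013088 149.8288816 ]
```

View pics/s2c.png

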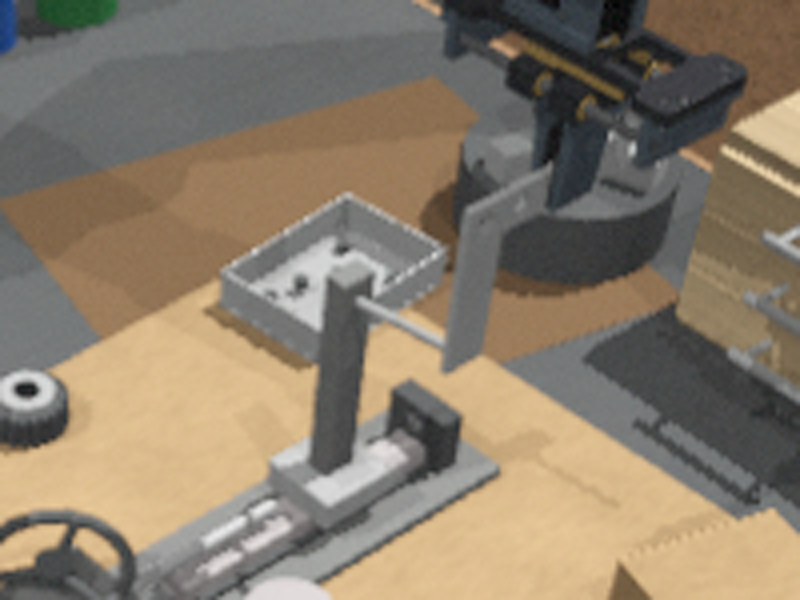

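The crop shows the peg tip just behind the leg at about full-image (421,146), as predicted. Hole 2 is at about (440,109.5), against a prediction of (438.3,109.3). I'll check the in-hand pose with depth.

```bash
python3 - <<'E'
from h import *
s=read_state(); Bm=(Rt(s)*TOOL.inv()).as_matrix(); o=s["eef_pos"]-Bm@GB
for n in ("scene","top"):
    c=capture(n); W=cloud(c); X=(W-o)@Bm; C=c["color"].astype(int)
    m=(abs(X[...,0]-.003)<.008)&(X[...,1]>-.1)&(X[...,1]<.1)&(X[...,2]<.03)&(X[...,2]>-.13)
    P=X[m]; 
    print(n,m.sum(),"x med",np.median(P[:,0]))
    if n=="scene":
        leg=P[(P[:,2]<-.03)]; print("leg y",np.percentile(leg[:,1],[1,50,99]),"min z",np.percentile(P[:,2],.5))
        for lo,hi in ((-.07,-.045),(-.04,-.005),(.04,.07)):
            q=P[(P[:,1]>lo)&(P[:,1]<hi)]; 
            if len(q): print(lo,len(q),"z",q[:,2].min(),q[:,2].max(),"x",np.median(q[:,0]))
        A=np.c_[P[:,1:],np.ones(len(P))]; print("plane",np.linalg.lstsq(A,P[:,0],rcond=None)[0])
    else:
        print("y",np.percentile(P[:,1],[.5,99.5]),"z",np.percentile(P[:,2],[5,50,95]))
        for lo,hi in ((-.075,-.02),(.04,.075)):
            q=P[(P[:,1]>lo)&(P[:,1]<hi)]; print(lo,len(q),np.percentile(q[:,2],[50,90]) if len(q) else 0)
    # predicted outline overlay
    big=cv2.resize(c["color"][...,::-1],None,fx=6,fy=6,interpolation=2)
    for h in (-.0575,-.026,.0055): print(pix(c,o+Bm@[.003,h,0]).round(1))
    pl=[pix(c,o+Bm@[.003,a/1000,b/1000]) for a,b in ((75,15),(-75,15),(-75,-115),(-41,-115),(-41,-15),(75,-15))]
    cv2.polylines(big,[(np.array(pl)*6+3).astype(int)],True,(0,0,255),1)
    hc=pix(c,o); u,v=int(hc[0]*6),int(hc[1]*6); cv2.imwrite(f"pics/ov_{n}.png",big[max(v-250,0):v+350,u-400:u+300])
E
```

```text
scene 659 x med 0.003039742441210713
leg y [-0.07631073 -0.06134532 -0.03990766] min z -0.11500857856618121
-0.07 271 z -0.11627700532973402 0.01634033013152965 x 0.002731851093627107
-0.04 107 z -0.08998065196730269 0.024280613558596308 x 0.0031492382827142404
0.04 55 z -0.017163108619509086 0.013955567990008844 x 0.004675831414119381
plane [ 0.02144413 -0.00499236  0.00345833]
[430.4 114.7]
[439.2 110. ]
[447.8 105.4]
top 875 x med -0.001981673956789991
y [-0.07549652  0.00320876] z [-0.10017368 -0.00676461  0.01571749]
-0.075 649 [-0.01521334  0.01371622]
0.04 0 0
[148.8 147.2]
[128.6 147.9]
[108.5 148.6]
```

View pics/ov_scene.png

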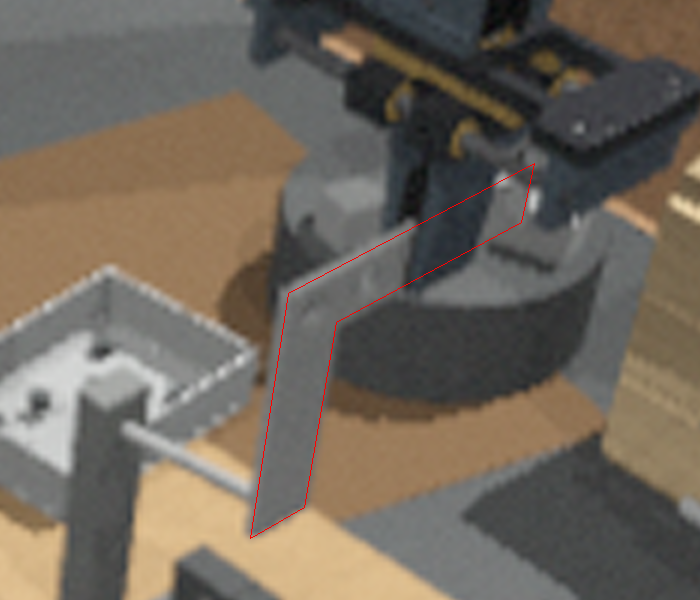

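The overlay shows the nominal in-hand pose matching the bracket outline to within about 1 mm. Next I'll check the peg axis the same way.

```bash
python3 - <<'E'
from h import *
for n in ("scene","top"):
    c=capture(n); W=cloud(c)
    m=(W[...,0]>.595)&(W[...,0]<.665)&(abs(W[...,1]-.174)<.012)&(W[...,2]>.215)&(W[...,2]<.25)
    p=W[m]; f=np.polyfit(p[:,0],p[:,1],1); g=np.polyfit(p[:,0],p[:,2],1)
    print(n,len(p),"max x",p[:,0].max(),"y@.6,.66",np.polyval(f,[.6,.66]),"z",np.polyval(g,[.6,.66]),"ref",pegax(.6),pegax(.66))
    vs,us=np.where(m)
    if n=="top":
        for v in np.unique(vs)[::3]: print(v,us[vs==v].min(),us[vs==v].max(),"pred",[pix(c,pegax(x)).round(1) for x in [np.median(W[v,us[vs==v],0])]])
    else:
        for u in np.unique(us)[::2]: print(u,vs[us==u].min(),vs[us==u].max(),[pix(c,pegax(x)).round(1) for x in [np.median(W[vs[us==u],u,0])]])
    m=(W[...,2]>.238)&(W[...,2]<.252)&(W[...,0]>.54)&(W[...,0]<.6)&(abs(W[...,1]-.17)<.04)
    q=W[m];print("post top",len(q),np.percentile(q,[2,50,98],axis=0).round(4).tolist())
E
```

```text
scene 54 max x 0.6587973213397722 y@.6,.66 [0.17284694 0.17529873] z [0.23221973 0.23901991] ref [0.6      0.17408  0.228091] [0.66     0.175208 0.236521]
402 136 136 [array([403.1, 137.7])]
404 137 138 [array([403.9, 138. ])]
406 137 139 [array([406.4, 139.4])]
408 138 140 [array([408.8, 140.7])]
410 139 142 [array([409.9, 141.2])]
412 140 143 [array([412. , 142.3])]
414 141 144 [array([413.9, 143.3])]
416 142 145 [array([415.6, 144.2])]
418 143 146 [array([417.7, 145.3])]
post top 73 [[0.5549, 0.158, 0.2386], [0.5678, 0.173, 0.2453], [0.5784, 0.1903, 0.2493]]
top 168 max x 0.6643089976083141 y@.6,.66 [0.17396979 0.17508807] z [0.23117484 0.24004924] ref [0.6      0.17408  0.228091] [0.66     0.175208 0.236521]
186 165 165 pred [array([165.7, 186.1])]
189 163 167 pred [array([165.9, 189.3])]
192 164 167 pred [array([166. , 192.2])]
195 164 167 pred [array([166.2, 195.3])]
198 164 167 pred [array([166.3, 198.2])]
201 164 168 pred [array([166.4, 201.3])]
204 164 168 pred [array([166.6, 204.2])]
207 164 168 pred [array([166.7, 207.2])]
210 164 168 pred [array([166.9, 210.2])]
213 165 168 pred [array([167. , 213.1])]
216 165 168 pred [array([167.2, 216.1])]
219 165 168 pred [array([167.3, 219.1])]
222 165 169 pred [array([167.4, 222.1])]
post top 203 [[0.5562, 0.159, 0.2386], [0.5654, 0.173, 0.2449], [0.5762, 0.1897, 0.2473]]
```

```bash
sed -i 's/\.0188\*x+\.1628/.0188*x+.1634/' h.py; python3 - <<'E'
from h import *
info();go(hang(.70),HR)
E
```

```text
7.25 [0.6988 0.218  0.3654] j [0.27 0.3  1.55 0.01 1.29 0.25] f [-0.1 -1.3 -4.5] t [ 0.15 -0.14  0.  ] w 0.0054 44.99963069765727
dp [-0.005  0.003  0.557] rot [-0.004 -0.011  0.001]
```

>>> apply_moves(commands=[{"dp": [0,0,0.14],"rotation": [0,-0.01,0],"claw": 1},{"dp": [0,0,0.28],"rotation": [0,-0.01,0],"claw": 1},{"dp": [0,0.003,0.42],"rotation": [0,-0.01,0],"claw": 1},{"dp": [-0.003,0.003,0.52],"rotation": [-0.004,-0.01,0],"claw": 1},{"dp": [-0.003,0.003,0.556],"rotation": [-0.004,-0.01,0],"claw": 1},{"dp": [-0.003,0.003,0.556],"rotation": [-0.004,-0.01,0],"claw": 1}])

```text
time: 8.0
eef_pos: [0.6995, 0.2189, 0.2265]
orientation: [-0.0, 0.701, 0.714, 0.0]
ft_force: [-0.2, -0.5, -3.5]
width: 0.0056
grasp_force: 45.0
```

```bash
python3 - <<'E'
from h import *
info();go(hang(.70),HR);go(hang(.655),HR);go(hang(.62),HR)
c=capture("scene"); 
u,v=pix(c,pegax(.69)).astype(int); cv2.imwrite("pics/s3.png",cv2.resize(c["color"][v-35:v+40,u-50:u+50,::-1],(800,600),interpolation=2)); print(u,v)
E
```

```text
8.0 [0.6995 0.2189 0.2265] j [0.27 0.42 1.66 0.   1.07 0.25] f [-0.2 -0.5 -3.5] t [ 0.12 -0.11 -0.01] w 0.0056 44.99974552438289
dp [-0.005 -0.001  0.001] rot [-0.001 -0.001  0.002]
dp [-0.006 -0.181  0.027] rot [-0.001 -0.001  0.002]
dp [-0.006 -0.321  0.046] rot [-0.001 -0.001  0.002]
428 150
```

View pics/s3.png

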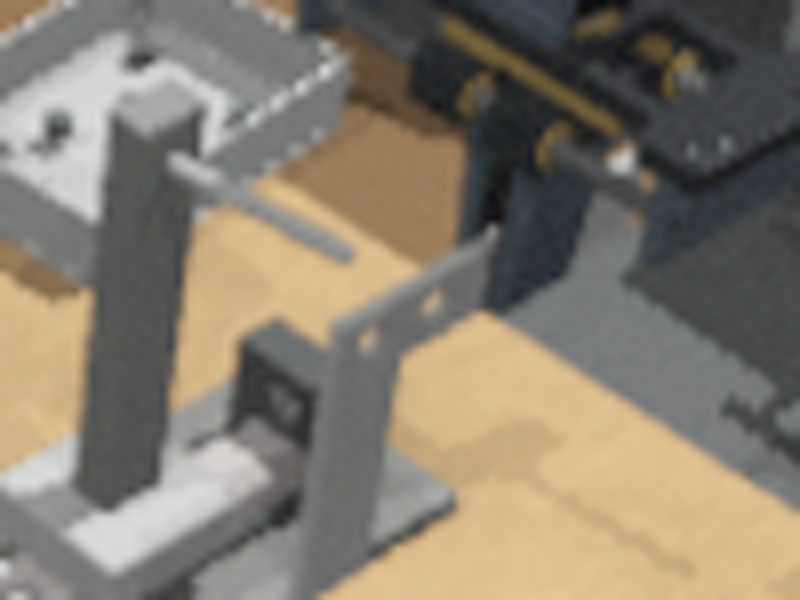

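The crop shows the peg tip at crop (345,250), hole 2 at (432,301) and hole 1 at (369,340). The hole looks about 2 mm low relative to the peg's line, so I'll check at sub-pixel level.

```bash
python3 - <<'E'
from h import *
c=capture("scene"); g=c["color"].astype(float)
s=read_state(); Bm=(Rt(s)*TOOL.inv()).as_matrix(); o=s["eef_pos"]-Bm@GB
print("pred h2",pix(c,o+Bm@[.003,-.026,0]),pix(c,o+Bm@[0,-.026,0]),"h1",pix(c,o+Bm@[.003,-.0575,0]))
# blueness of contrast to wood: saturation
S=(g[...,0]-g[...,2])
for y,x in ((-.026,'h2'),(-.0575,'h1')):
    u,v=pix(c,o+Bm@[.003,y,0]).round().astype(int); w=S[v-3:v+4,u-3:u+4]; print(x,u,v); print(w.astype(int))
print("peg cols"); 
for u in range(406,421,3):
    v=int(pix(c,[pegax(x) for x in np.linspace(.585,.66,200)][np.argmin([abs(pix(c,pegax(x))[0]-u) for x in np.linspace(.585,.66,200)])])[1]); 
    print(u,"v from",v-4,S[v-4:v+6,u].astype(int))
xs=np.linspace(.59,.66,8); print([pix(c,pegax(x)).round(1).tolist() for x in xs])
E
```

```text
pred h2 [432.36779869 152.04676756] [431.5596391  151.49478894] h1 [424.17215186 156.78821492]
h2 432 152
[[42 22  5  1  1 -1  3]
 [ 7 -1  0  0 -2  2  1]
 [-1  0  0 29 16 -1  2]
 [ 1  0 30 32 15 -1 -1]
 [-1 -1 27 20  2  1  1]
 [ 0  0 10  4  0 -1 -1]
 [ 0  1 -2  1 -3 28 58]]
h1 424 157
[[27  5  2  2 -1 -1  2]
 [ 1  2  1 27 14  1  0]
 [ 1  0 14 42 22 -1  1]
 [ 2  1 32 25  9 -1  0]
 [ 0  1 15  6 -2  3 -1]
 [ 2 -1 -1 -1  1  1  0]
 [ 0  2  1  1  0  2  1]]
peg cols
406 v from 134 [-1 -1  0  0  1 -1 35 69 78 79]
409 v from 136 [-2 10 32 18  1 11 63 76 80 78]
412 v from 138 [79 76 47  6  0 45 74 77 79 80]
415 v from 139 [77 80 67 24  1  4 55 77 78 78]
418 v from 141 [77 78 49  5  1 27 71 79 79 79]
[[402.1, 136.9], [404.5, 138.2], [407.1, 139.6], [409.6, 140.9], [412.2, 142.2], [414.8, 143.6], [417.4, 145.0], [420.0, 146.3]]
```

>>> apply_moves(commands=[{"dp": [-0.006,-0.04,0.001],"rotation": [0,0,0],"claw": 1},{"dp": [-0.006,-0.09,0.008],"rotation": [0,0,0],"claw": 1},{"dp": [-0.006,-0.13,0.015],"rotation": [0,0,0],"claw": 1},{"dp": [-0.006,-0.165,0.019],"rotation": [0,0,0],"claw": 1},{"dp": [-0.006,-0.2,0.024],"rotation": [0,0,0],"claw": 1},{"dp": [-0.006,-0.2,0.024],"rotation": [0,0,0],"claw": 1}])

```text
time: 8.85
eef_pos: [0.6489, 0.2168, 0.2202]
orientation: [-0.0, 0.7, 0.714, 0.0]
ft_force: [-0.1, 0.1, -4.0]
width: 0.0057
grasp_force: 45.0
```

```bash
python3 - <<'E'
from h import *
info();go(hang(.62),HR)
c=capture("scene"); 
cv2.imwrite("pics/s4.png",cv2.resize(c["color"][115:190,370:470,::-1],(800,600),interpolation=2))
E
```

```text
8.85 [0.6489 0.2168 0.2202] j [0.29 0.35 1.76 0.   1.03 0.27] f [-0.1  0.1 -4. ] t [ 0.12 -0.11  0.04] w 0.0057 44.99972631361743
dp [-0.001 -0.119  0.021] rot [-0.001 -0.001  0.003]
```

View pics/s4.png

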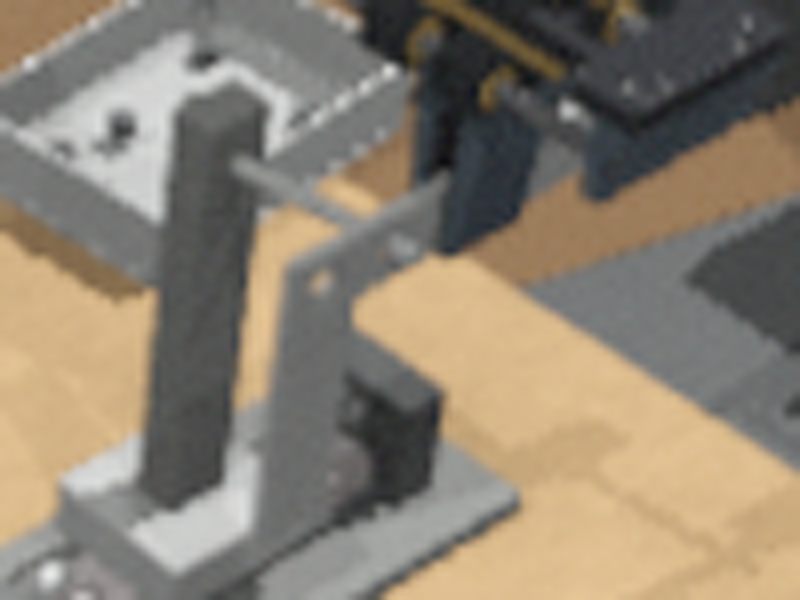

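The peg tip, at crop (410,245), is now in front of the plate and through hole 2, with no contact force. I'll move on along the peg and lower.

>>> apply_moves(commands=[{"dp": [-0.001,-0.04,0.005],"rotation": [0,0,0],"claw": 1},{"dp": [-0.001,-0.08,0.011],"rotation": [0,0,0],"claw": 1},{"dp": [-0.001,-0.115,0.016],"rotation": [0,0,0],"claw": 1},{"dp": [-0.001,-0.115,0.022],"rotation": [0,0,0],"claw": 1},{"dp": [-0.001,-0.115,0.027],"rotation": [0,0,0],"claw": 1},{"dp": [-0.001,-0.115,0.027],"rotation": [0,0,0],"claw": 1}])

```text
time: 9.65
eef_pos: [0.6208, 0.2161, 0.2139]
orientation: [-0.001, 0.701, 0.714, -0.0]
ft_force: [-6.9, -0.0, 3.7]
width: 0.0058
grasp_force: 45.0
```

>>> apply_moves(commands=[{"dp": [0,0,0],"rotation": [0,0,0],"claw": 0.9},{"dp": [0,0,0],"rotation": [0,0,0],"claw": 0.9},{"dp": [0,0,0],"rotation": [0,0,0],"claw": 0.8},{"dp": [0,0,0],"rotation": [0,0,0],"claw": 0.7},{"dp": [0,0,0],"rotation": [0,0,0],"claw": 0.6},{"dp": [0,0,0],"rotation": [0,0,0],"claw": 0.6},{"dp": [0,0,0],"rotation": [0,0,0],"claw": 0.6}])

```text
time: 10.52
eef_pos: [0.6208, 0.216, 0.2135]
orientation: [-0.0, 0.7, 0.714, 0.0]
ft_force: [-0.3, 0.1, 0.4]
width: 0.0363
grasp_force: 0.0
```

```bash
python3 - <<'E'
from h import *
info()
c=capture("scene"); save(c,"x5"); W=cloud(c)
m=(W[...,2]>.09)&(W[...,2]<.2)&(W[...,1]>.1)&(W[...,1]<.17)&(W[...,0]>.582)&(W[...,0]<.66); P=W[m]
print(len(P),"plate leg x",np.percentile(P,[5,50,95],axis=0).round(3).tolist())
E
```

```text
10.525 [0.6208 0.216  0.2135] j [0.3  0.31 1.82 0.   1.   0.28] f [-0.3  0.1  0.4] t [-0.01 -0.1   0.  ] w 0.0363 0.0
219 plate leg x [[0.623, 0.126, 0.12], [0.627, 0.141, 0.156], [0.631, 0.16, 0.196]]
```

>>> apply_moves(commands=[{"dp": [0,0,-0.05],"rotation": [0,0,0],"claw": 0.6},{"dp": [0,0,-0.15],"rotation": [0,0,0],"claw": 0.6},{"dp": [0,0,-0.3],"rotation": [0,0,0],"claw": 0.6},{"dp": [0,0,-0.45],"rotation": [0,0,0],"claw": 0.4},{"dp": [0,0,-0.5],"rotation": [0,0,0],"claw": 0.4},{"dp": [0,0,-0.5],"rotation": [0,0,0],"claw": 0.4}])

```text
time: 11.32
eef_pos: [0.6209, 0.216, 0.3391]
orientation: [-0.0, 0.7, 0.714, 0.001]
ft_force: [-0.3, -0.2, -0.4]
width: 0.0543
grasp_force: 0.0
```

```bash
python3 - <<'E'
from h import *
info(); go([.5186,-.1269,.26],HR)
c=capture("scene"); save(c,"x6"); cv2.imwrite("pics/s6.png",cv2.resize(c["color"][90:240,290:490,::-1],(800,600),interpolation=2))
E
```

```text
11.325 [0.6209 0.216  0.3391] j [0.3  0.19 1.74 0.   1.21 0.28] f [-0.3 -0.2 -0.4] t [-0.04 -0.13 -0.01] w 0.0543 0.0
dp [-1.364 -0.435  0.315] rot [ 0.002 -0.002  0.003]
```

View pics/s6.png

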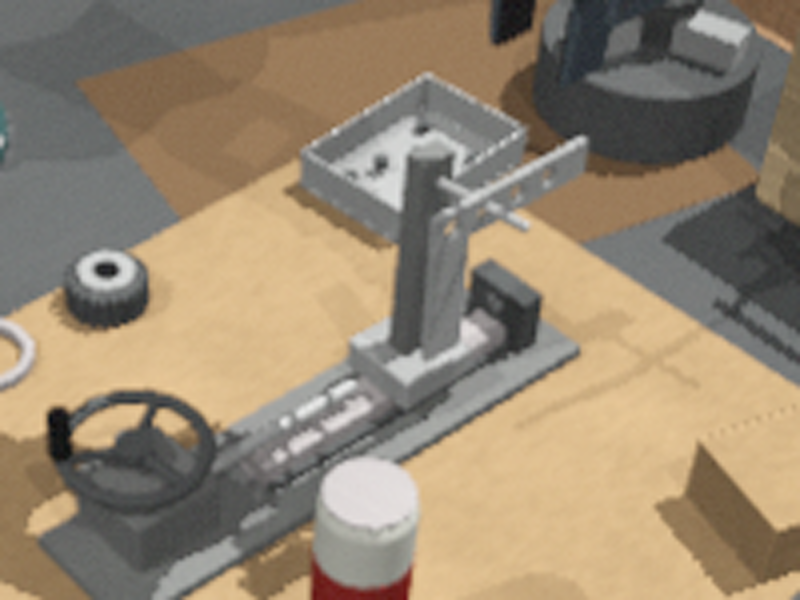

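The bracket hangs level on the peg by hole 2, at crop (485,212). The crank is at crop (58,433). Next is the crank.

>>> apply_moves(commands=[{"dp": [-0.2,-0.06,0],"rotation": [0,0,0],"claw": 0.4},{"dp": [-0.45,-0.14,0.05],"rotation": [0,0,0],"claw": 0.4},{"dp": [-0.7,-0.22,0.1],"rotation": [0,0,0],"claw": 0.4},{"dp": [-0.95,-0.3,0.2],"rotation": [0,0,0],"claw": 0.4},{"dp": [-1,-0.435,0.315],"rotation": [0,0,0],"claw": 0.4}])

```text
time: 12.0
eef_pos: [0.516, -0.0382, 0.2581]
orientation: [-0.0, 0.701, 0.713, 0.0]
ft_force: [0.9, -0.6, -0.9]
width: 0.0551
grasp_force: 0.0
```

>>> apply_moves(commands=[{"dp": [-0.2,0,0],"rotation": [0,0,0],"claw": 0.4},{"dp": [-0.364,0,0],"rotation": [0,0,0],"claw": 0.4},{"dp": [-0.364,0,0],"rotation": [0,0,0],"claw": 0.4}])

```text
time: 12.38
eef_pos: [0.5175, -0.1288, 0.258]
orientation: [-0.001, 0.701, 0.713, -0.0]
ft_force: [0.2, -0.3, -0.2]
width: 0.0549
grasp_force: 0.0
```

```bash
python3 - <<'E'
from h import *
info()
for n in ("wrist","top","scene"):
    c=capture(n); W=cloud(c); C=c["color"].astype(int)
    m=(W[...,2]>.1)&(W[...,2]<.132)&(np.hypot(W[...,0]-.5186,W[...,1]+.1269)<.03)
    p=W[m]; print(n,m.sum(), (p.min(0)+p.max(0))/2 if len(p) else 0, p.max(0)-p.min(0) if len(p) else 0)
    if n=="wrist":
        print(pix(c,[.5186,-.1269,.126])); save(c,"w7")
        m=(W[...,2]>.07)&(W[...,2]<.095)&(W[...,0]>.45)&(W[...,0]<.63)&(W[...,1]>-.17)&(W[...,1]<-.0); print("wheel",m.sum(),cv2.minEnclosingCircle((W[m][:,:2]).astype(np.float32)))
E
```

```text
12.375 [ 0.5175 -0.1288  0.258 ] j [-0.29  0.06  2.04  0.    1.04 -0.3 ] f [ 0.2 -0.3 -0.2] t [ 0.05 -0.09 -0.03] w 0.0549 0.0
wrist 298 [ 0.5188489  -0.12592343  0.11371689] [0.01751474 0.016802   0.02653362]
[316.21615461 193.1329298 ]
wheel 4895 ((0.541998565196991, -0.07652619481086731), 0.0610818974673748)
top 0 0 0
scene 62 [ 0.52037528 -0.12681535  0.11504118] [0.02320069 0.01788365 0.02971253]
```

>>> apply_moves(commands=[{"dp": [0.009,0.006,0.15],"rotation": [0,0,0],"claw": 0.4},{"dp": [0.009,0.006,0.35],"rotation": [0,0,0],"claw": 0.4},{"dp": [0.009,0.006,0.55],"rotation": [0,0,0],"claw": 0.4},{"dp": [0.009,0.006,0.66],"rotation": [0,0,0],"claw": 0.5},{"dp": [0.009,0.006,0.66],"rotation": [0,0,0],"claw": 0.7},{"dp": [0.009,0.006,0.66],"rotation": [0,0,0],"claw": 1},{"dp": [0.009,0.006,0.66],"rotation": [0,0,0],"claw": 1},{"dp": [0.009,0.006,0.66],"rotation": [0,0,0],"claw": 1}], force=20)

```text
time: 13.52
eef_pos: [0.5206, -0.1247, 0.0958]
orientation: [0.001, 0.7, 0.714, 0.001]
ft_force: [-1.1, 1.4, 8.2]
width: 0.0177
grasp_force: 20.0
```

>>> apply_moves(commands=[{"dp": [0,0,0],"rotation": [0,0,0],"claw": 1},{"dp": [0,0,0],"rotation": [0,0,0],"claw": 1},{"dp": [0,0,0],"rotation": [0,0,0],"claw": 1}])

```text
time: 13.9
eef_pos: [0.5208, -0.1248, 0.0958]
orientation: [0.001, 0.701, 0.714, 0.001]
ft_force: [0.2, 2.4, 7.3]
width: 0.0174
grasp_force: 20.0
```

```bash
python3 - <<'E'
from h import *
info()
s=read_state(); ax=np.array([.5415,-.0762]); p=s["eef_pos"][:2]; a0=np.arctan2(*(p-ax)[::-1]); print(np.degrees(a0),np.hypot(*(p-ax)))
r=.055; R0=Rt(s); cur=None
tot=230; N=24
for call in range(3):
    for k in range(8):
        st=lambda i: np.r_[ax+r*np.array([np.cos(a0-np.radians(10*i)),np.sin(a0-np.radians(10*i))]),s["eef_pos"][2]]
        b=st(call*8)
        print(call,(R0.inv().apply(st(call*8+k+1)-b)/.25).round(3).tolist())
E
```

```text
13.9 [ 0.5208 -0.1248  0.0958] j [-0.28  0.3   2.11  0.    0.72 -0.3 ] f [0.2 2.4 7.3] t [ 0.36  0.02 -0.  ] w 0.0174 20.00296853671898
-113.08539616047646 0.05282125147964406
0 [0.019, -0.033, -0.0]
0 [0.043, -0.063, -0.0]
0 [0.072, -0.088, -0.0]
0 [0.105, -0.108, -0.0]
0 [0.141, -0.122, -0.0]
0 [0.178, -0.129, -0.0]
0 [0.217, -0.129, -0.0]
0 [0.255, -0.123, -0.0]
1 [0.036, 0.013, 0.0]
1 [0.07, 0.031, 0.0]
1 [0.099, 0.055, 0.0]
1 [0.125, 0.084, 0.0]
1 [0.144, 0.117, 0.0]
1 [0.158, 0.153, 0.0]
1 [0.165, 0.191, 0.0]
1 [0.166, 0.229, 0.0]
2 [-0.006, 0.038, 0.0]
2 [-0.019, 0.074, 0.0]
2 [-0.037, 0.108, 0.0]
2 [-0.062, 0.137, 0.0]
2 [-0.091, 0.162, 0.0]
2 [-0.123, 0.182, 0.0]
2 [-0.159, 0.196, 0.0]
2 [-0.197, 0.203, 0.0]
```

>>> apply_moves(commands=[{"dp": [0.019,-0.033,-0.004],"rotation": [0,0,0],"claw": 1},{"dp": [0.043,-0.063,-0.006],"rotation": [0,0,0],"claw": 1},{"dp": [0.072,-0.088,-0.006],"rotation": [0,0,0],"claw": 1},{"dp": [0.105,-0.108,-0.006],"rotation": [0,0,0],"claw": 1},{"dp": [0.141,-0.122,-0.006],"rotation": [0,0,0],"claw": 1},{"dp": [0.178,-0.129,-0.006],"rotation": [0,0,0],"claw": 1},{"dp": [0.217,-0.129,-0.006],"rotation": [0,0,0],"claw": 1},{"dp": [0.255,-0.123,-0.006],"rotation": [0,0,0],"claw": 1}])

```text
time: 14.9
eef_pos: [0.4874, -0.0606, 0.0959]
orientation: [-0.001, 0.7, 0.714, -0.0]
ft_force: [-2.4, -0.5, -2.0]
width: 0.0171
grasp_force: 20.0
```

```bash
python3 - <<'E'
from h import *
info(); s=read_state(); d=s["eef_pos"][:2]-[.5415,-.0762]; print(np.degrees(np.arctan2(d[1],d[0])),np.hypot(*d))
E
```

```text
14.9 [ 0.4874 -0.0606  0.0959] j [-0.17  0.24  2.2   0.    0.7  -0.19] f [-2.4 -0.5 -2. ] t [-0.17  0.38  0.01] w 0.0171 19.9994739336762
163.9711321264516 0.0563186102878767
```

>>> apply_moves(commands=[{"dp": [0.036,0.013,0],"rotation": [0,0,0],"claw": 1},{"dp": [0.07,0.031,0],"rotation": [0,0,0],"claw": 1},{"dp": [0.099,0.055,0],"rotation": [0,0,0],"claw": 1},{"dp": [0.125,0.084,0],"rotation": [0,0,0],"claw": 1},{"dp": [0.144,0.117,0],"rotation": [0,0,0],"claw": 1},{"dp": [0.158,0.153,0],"rotation": [0,0,0],"claw": 1},{"dp": [0.165,0.191,0],"rotation": [0,0,0],"claw": 1},{"dp": [0.166,0.229,0],"rotation": [0,0,0],"claw": 1}])

```text
time: 15.9
eef_pos: [0.5452, -0.0186, 0.096]
orientation: [-0.0, 0.7, 0.714, 0.0]
ft_force: [-1.0, -0.4, -6.3]
width: 0.0175
grasp_force: 20.0
```

```bash
python3 - <<'E'
from h import *
info(); s=read_state(); d=s["eef_pos"][:2]-[.5415,-.0762]; print(np.degrees(np.arctan2(d[1],d[0])),np.hypot(*d))
W=cloud(capture("scene"))
m=(W[...,2]>.239)&(W[...,2]<.252)&(W[...,0]>.54)&(W[...,0]<.585)&(abs(W[...,1]-.2)<.06)
q=W[m];print("post top",len(q),np.percentile(q,[2,50,98],axis=0).round(4).tolist())
a0=np.arctan2(d[1],d[0])
f=lambda i:np.r_[.055*np.cos(a0-np.radians(10*i)),.055*np.sin(a0-np.radians(10*i)),0]
for k in range(1,10): print((Rt(s).inv().apply(f(k)-f(0))/.25).round(3).tolist())
E
```

```text
15.9 [ 0.5452 -0.0186  0.096 ] j [-0.08  0.32  2.09  0.    0.73 -0.1 ] f [-1.  -0.4 -6.3] t [-0.14  0.12 -0.04] w 0.0175 19.998959484000807
86.36155855133003 0.05767104044794508
post top 69 [[0.5553, 0.199, 0.2396], [0.5666, 0.2136, 0.2458], [0.5763, 0.2308, 0.249]]
[-0.006, 0.038, -0.0]
[-0.019, 0.074, -0.0]
[-0.038, 0.107, -0.0]
[-0.063, 0.137, -0.0]
[-0.092, 0.161, -0.0]
[-0.125, 0.181, -0.0]
[-0.161, 0.194, -0.0]
[-0.199, 0.201, -0.0]
[-0.237, 0.201, -0.0]
```

>>> apply_moves(commands=[{"dp": [-0.01,0.038,0.003],"rotation": [0,0,0],"claw": 1},{"dp": [-0.025,0.073,0.004],"rotation": [0,0,0],"claw": 1},{"dp": [-0.044,0.105,0.004],"rotation": [0,0,0],"claw": 1},{"dp": [-0.069,0.134,0.004],"rotation": [0,0,0],"claw": 1},{"dp": [-0.097,0.157,0.004],"rotation": [0,0,0],"claw": 1},{"dp": [-0.129,0.175,0.004],"rotation": [0,0,0],"claw": 1}])

```text
time: 16.7
eef_pos: [0.5908, -0.0507, 0.096]
orientation: [0.001, 0.7, 0.714, 0.001]
ft_force: [2.6, 2.0, -1.1]
width: 0.0176
grasp_force: 20.0
```

```bash
python3 - <<'E'
from h import *
info(); s=read_state(); d=s["eef_pos"][:2]-[.5415,-.0762]; print(np.degrees(np.arctan2(d[1],d[0])),np.hypot(*d))
W=cloud(capture("scene"))
m=(W[...,2]>.239)&(W[...,2]<.252)&(W[...,0]>.54)&(W[...,0]<.585)&(abs(W[...,1]-.2)<.06)
q=W[m];print("post top",len(q),np.percentile(q,[2,50,98],axis=0).round(4).tolist())
a0=np.arctan2(d[1],d[0])
f=lambda i:np.r_[.055*np.cos(a0-np.radians(5*i)),.055*np.sin(a0-np.radians(5*i)),0]
for k in range(1,9): print((Rt(s).inv().apply(f(k)-f(0))/.25).round(3).tolist())
E
```

```text
16.7 [ 0.5908 -0.0507  0.096 ] j [-0.13  0.38  2.    0.    0.76 -0.14] f [ 2.6  2.  -1.1] t [ 0.41 -0.51  0.02] w 0.0176 20.00015899175196
27.3494196962298 0.05550424802232149
post top 64 [[0.5561, 0.2151, 0.2398], [0.5677, 0.2302, 0.2455], [0.5766, 0.2488, 0.2494]]
[-0.018, 0.008, 0.0]
[-0.036, 0.014, 0.0]
[-0.054, 0.018, 0.0]
[-0.073, 0.021, 0.0]
[-0.092, 0.023, 0.0]
[-0.112, 0.022, 0.0]
[-0.131, 0.02, 0.0]
[-0.15, 0.016, 0.0]
```

>>> apply_moves(commands=[{"dp": [-0.018,0.006,0],"rotation": [0,0,0],"claw": 1},{"dp": [-0.036,0.012,0],"rotation": [0,0,0],"claw": 1},{"dp": [-0.045,0.014,0],"rotation": [0,0,0],"claw": 1},{"dp": [-0.045,0.014,0],"rotation": [0,0,0],"claw": 1}])

```text
time: 17.25
eef_pos: [0.5934, -0.0596, 0.0958]
orientation: [-0.001, 0.701, 0.713, 0.002]
ft_force: [2.6, 24.2, 4.5]
width: 0.0172
grasp_force: 20.0
```

```bash
python3 - <<'E'
from h import *
info()
c=capture("scene");W=cloud(c)
m=(W[...,2]>.239)&(W[...,2]<.252)&(W[...,0]>.54)&(W[...,0]<.585)&(abs(W[...,1]-.2)<.07)
q=W[m];print("post top",len(q),np.percentile(q,[2,50,98],axis=0).round(4).tolist())
cv2.imwrite("pics/s8.png",cv2.resize(c["color"][90:240,290:490,::-1],(800,600),interpolation=2))
E
```

```text
17.25 [ 0.5934 -0.0596  0.0958] j [-0.14  0.39  1.99  0.01  0.76 -0.16] f [ 2.6 24.2  4.5] t [ 4.26 -0.58  0.01] w 0.0172 20.00032645999454
post top 70 [[0.5564, 0.2178, 0.2394], [0.5678, 0.2314, 0.2453], [0.5762, 0.2506, 0.2496]]
```

View pics/s8.png

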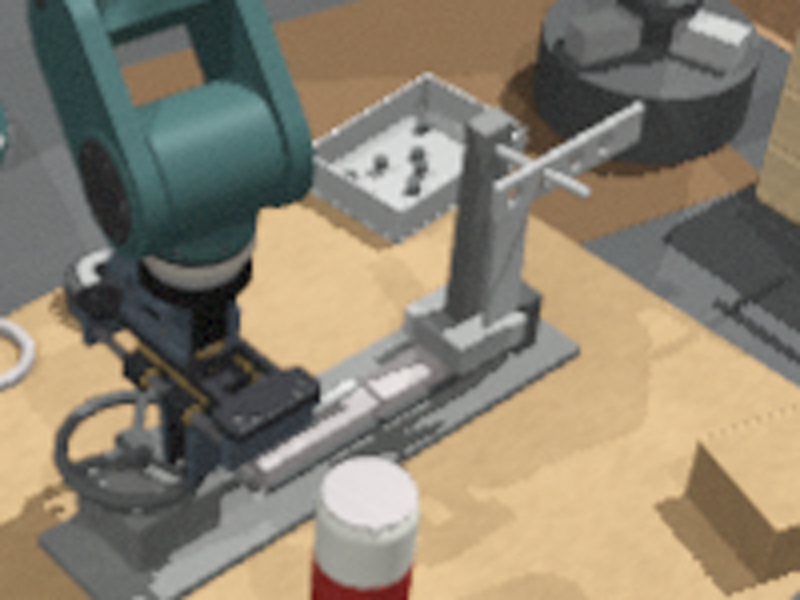

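The image shows the carriage against the stop block at crop (535,320), with the bracket still hanging level on the peg. I'll relax the push, release and rise.

>>> apply_moves(commands=[{"dp": [0.008,0,0],"rotation": [0,0,0],"claw": 1},{"dp": [0.008,0,0],"rotation": [0,0,0],"claw": 0.9},{"dp": [0.008,0,0],"rotation": [0,0,0],"claw": 0.6},{"dp": [0.008,0,0],"rotation": [0,0,0],"claw": 0.5},{"dp": [0.008,0,0],"rotation": [0,0,0],"claw": 0.5},{"dp": [0.008,0,0],"rotation": [0,0,0],"claw": 0.5}])

```text
time: 18.05
eef_pos: [0.5924, -0.0596, 0.0951]
orientation: [-0.0, 0.701, 0.714, 0.0]
ft_force: [-0.3, 0.3, 0.7]
width: 0.0454
grasp_force: 0.0
```

>>> apply_moves(commands=[{"dp": [0,0,-0.05],"rotation": [0,0,0],"claw": 0.5},{"dp": [0,0,-0.2],"rotation": [0,0,0],"claw": 0.5},{"dp": [0,0,-0.4],"rotation": [0,0,0],"claw": 0.5},{"dp": [0,0,-0.6],"rotation": [0,0,0],"claw": 0.5},{"dp": [-0.1,-0.2,-0.7],"rotation": [0,0,0],"claw": 0.5},{"dp": [-0.2,-0.4,-0.75],"rotation": [0,0,0],"claw": 0.5},{"dp": [-0.2,-0.4,-0.75],"rotation": [0,0,0],"claw": 0.5}])

```text
time: 18.92
eef_pos: [0.4915, -0.1125, 0.2845]
orientation: [0.001, 0.701, 0.713, 0.001]
ft_force: [-0.3, -0.5, -0.4]
width: 0.0459
grasp_force: 0.0
```

```bash
python3 - <<'E'
from h import *
info()
c=capture("scene");W=cloud(c)
m=(W[...,2]>.239)&(W[...,2]<.252)&(W[...,0]>.54)&(W[...,0]<.585)&(abs(W[...,1]-.2)<.07)
q=W[m];print("post top",len(q),np.percentile(q,[2,50,98],axis=0).round(4).tolist())
for n in ("scene","top"):
    W=cloud(capture(n)); m=(W[...,2]>.1)&(W[...,2]<.132)&(np.hypot(W[...,0]-.5415,W[...,1]+.0762)<.075); p=W[m]
    if len(p): k=(p.min(0)+p.max(0))/2; print(n,m.sum(),k,np.degrees(np.arctan2(k[1]+.0762,k[0]-.5415)))
cv2.imwrite("pics/s9.png",cv2.resize(c["color"][130:190,390:470,::-1],(800,600),interpolation=2))
E
```

```text
18.925 [ 0.4915 -0.1125  0.2845] j [-0.27 -0.02  2.07  0.    1.09 -0.29] f [-0.3 -0.5 -0.4] t [-0.01 -0.09 -0.  ] w 0.0459 0.0
post top 63 [[0.5546, 0.2177, 0.2391], [0.5682, 0.2322, 0.2453], [0.5759, 0.2488, 0.2493]]
scene 67 [ 0.59579165 -0.06099606  0.11504396] 15.64447957550884
top 5 [ 0.60088246 -0.05951782  0.12667786] 15.691526203404644
```

View pics/s9.png

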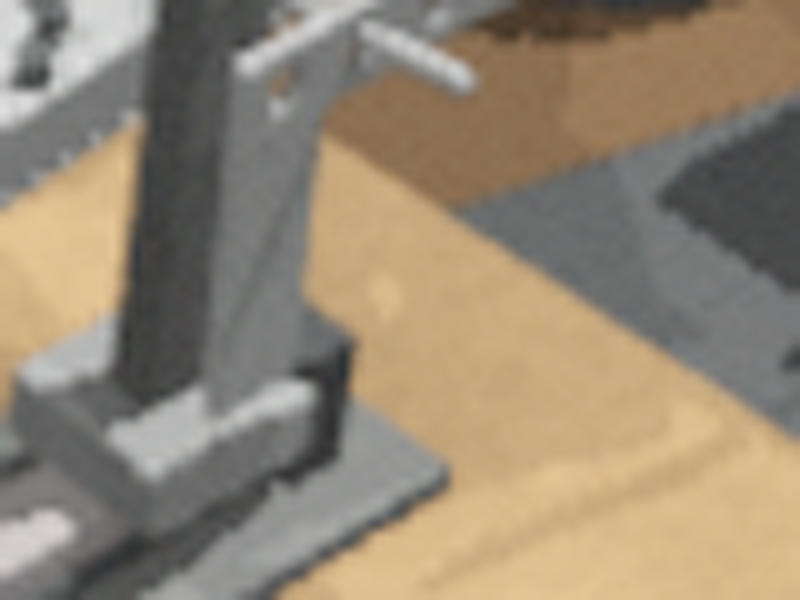

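The last crop shows the carriage block flush with the stop at crop (315,390). The bracket hangs on the peg, and the gripper is clear.

```bash
python3 -c "from bench import close_job; print(close_job())"
```

```text
the job is handed in; nothing more can be done
None
```

The job is handed in: the bracket hangs level on the peg by hole 2, the carriage was wound to the stop (about 24 N felt there), the crank was released and the gripper backed clear, in about 19 s; the verdict wasn't shown, and I didn't re-measure the gear and can afterwards, though nothing was moved close to them.

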